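# Seal the bench hygiene swab in its sample tube

## Task

The used hygiene swab lies in the grey cradle: set it into the yellow sloping trough, tip down and blue cap up, and let go so that you can take it again by the cap and turn it upright. Then stand it tip-first in the open tube with the green rings and push it straight down, driving the orange seal before it, until the cap sits on the tube's rim; let go and leave it there. Leave the full tube with the red rings, the roll of tape, the jar and the stack of tubs alone.

Things in the scene. Friction and masses are not known exactly. Their poses are not given: they have to be found in the camera images.
- swab: hygiene swab, a rigid round stick lying level at the start: white shaft 9 mm thick, 100 mm long, its orange end tapering to 5 mm over the last 8 mm; blue cap 22 mm thick, 55 mm long, best gripped 35 mm from the shaft. Origin: on the axis at the cap's flat lower face. x axis: along the stick towards the cap's end (cap x = 0 to 55 mm, shaft 0 to -100 mm); roll about x means nothing
- swab_tip (a point): end of the swab's orange tip, on its axis, 100 mm from the cap's lower face
- cradle: fixed grey tray 170 x 60 x 6 mm with two small white V-supports (up to 42 mm high) that hold the swab's shaft at the start; the cap overhangs freely. Origin: centre of its underside; x axis along the swab, towards the cap (more or less to the robot's left)
- rest: fixed dark steel foot plate 130 x 75 x 10 mm with posts that carry the yellow sloping trough. Origin: centre of its underside; x axis is the horizontal direction towards which the trough rises (more or less to the robot's left)
- trough: fixed yellow V-groove sloping at 45 degrees, 88 mm long, open above, 30 mm wide, sides 9 mm above a lying shaft's axis, stop plate at its lower end. Origin: where a lying swab's tip meets the stop plate, on its axis, 35 mm above the table. x: up the groove, y: across, z: out of it. The cap's lower face belongs at x = 100 mm, up to 20 mm more will do; the cap overhangs
- tube_green: fixed open clear sample tube with two green rings (31 mm diameter, at 20-34 and 98-112 mm height), upright on a grey block 70 x 70 x 20 mm. Origin: centre of the block's underside, on the tube's axis; z up. Rim at z = 120 mm, 25 mm across; bore 13 mm, flared to about 17 mm over the top 8 mm
- tube_green_mouth (a point): centre of the green tube's mouth, level with its rim, 120 mm above the table
- seal (a joint): orange sliding seal inside the green tube, pushed down about 5 N against friction and staying where it is left; value in m: 0 with its top 68 mm below the rim, growing as it goes down, 0.032 when the swab is fully home (0.037 at the very end). It starts at 0 to 0.005
- tube_red: fixed tube of the same kind with red rings, already closed by a swab whose blue cap stands up to 175 mm height; not to be touched. Origin: centre of its block's underside, z up
- tape: loose roll of tape lying flat, 90 mm diameter, 24 mm high, a bystander; origin at the centre of its underside
- jar: loose amber jar with a red lid, 64 mm diameter, 85 mm high, a bystander; origin at the centre of its underside
- tubs: loose stack of round green tubs, 125 mm diameter, 74 mm high, a bystander; origin at the centre of its underside
Mind the look-alikes: they are no part of the job. There is more than one size of the swab; the job needs the smallest.

How it is judged:
By the outcome, as a careful person would: the job done as asked, in the order asked, and still so for the second after the job is handed in, with the robot touching nothing.
It also fails if it takes over 61 s, if anything falls off the work surface, if the arm or the gripper's body presses on something with over 40 N, if the wrist force passes 120 N, or if a joint passes its speed limit or range.

## Robot

A 6-joint arm with a two-finger parallel gripper is mounted at the origin on the work surface. World frame = base frame: x ahead of the robot, y to its left, z up, the work surface at z = 0. Lengths are in m, angles in rad, forces in N, time in s.
With the tool pointing down it reaches from about 0.375 to 0.9 m from the base axis. Payload 3.1 kg.
Tool frame: the origin (TCP) lies on the centre line of the jaws, within the pads' length; the fingertips stand 8 mm ahead of it and the grasp point (between the pads) lies 11 mm behind it; z points along the fingers, y is the line along which they close (so a half turn about z gives the same grasp; the last joint's range is limited). The gripper opens to 85 mm and grips with 20 to 120 N. Pads are 22 mm wide; open, the fingers measure 114 mm over their backs; the gripper's body (76 mm by 85 mm) begins 54 mm behind the grasp point. The pads swing forward as they close: fully open they stand 13 mm farther back than shut.
Start: joints at [1.103, 0.527, 1.433, -0, 1.181, -0.178], TCP at [0.179, 0.599, 0.239] pointing down, gripper open.
Joint ranges: [-3.08, 3.08], [-0.75, 2.2], [0.22, 2.44], [-1.43, 4.57], [0, 2.65], [-2.85, 2.85]. Speed limits (rad/s): [2.79, 2.79, 3.14, 3.14, 3.14, 3.14].

## Interface

Orientations are given as a unit quaternion [x, y, z, w].
In Python, from station import * gives the robot as it stands.
- The arm moves only by the tool play_rows, never from a script. Its argument "rows" is a list of rows, each a list of 3 entries, a list of its own where there are three numbers: the turn, a rotation vector about the tool's x, y, z in degrees, then the shift along the tool's x, y, z in mm, then the closure, from 0 (fully open) to 1 (shut). In form: [[[ax, ay, az], [dx, dy, dz], jaw], ...]. A call has 1 to 12 rows; each row shifts and turns the commanded pose from where the row before left it, along the tool's axes as they then stand; what a row does not reach is not made up. A row lasts 1/12 s, in which the tool goes at most 41.7 mm and 7.16 degrees, less where a joint would pass 70% of its speed; a pose out of reach is approached as far as the arm can. A call with a gripper value outside its range is refused whole. The fingers move at their own pace and stop on an object; "grip_force" is the grip in N (left out, the last holds). Time passes only in rows, so rows that do not move let the fingers close. It gives the time, the measured TCP pose, the force, the opening and the grip force at its end, in the units of the state.
- sense(): the state, without advancing time (a new reading comes with each control period).
- snapshot(name): name is "scene" or "side" or "wrist"; returns (picture, depth): 400x640x3 uint8, red, green, blue; 400x640 float32, m along the optical axis (not along the pixel's ray), 0 where there is no reading.
- get_calibration(name): a dict with "vfov" (degrees; the focal length in pixels is half the picture's height over the tangent of half this angle, whatever the lens; pixels are square), "cx", "cy" (the principal point, pixels), "xyz" and "attitude" of the camera in the world. Camera axes: x right, y down, z forward; pixel columns grow to the right and rows downward; lengths in m; the calibration is good to about 2 mm. A picture is of the moment at which its call begins: read the wrist's pose just before it. get_calibration takes no time and is no camera call; for the wrist camera it gives the pose at the moment of the call.
- sign_off(): hands the job in; it is judged then, once.
The state is a dict: "t": time; "q": joint angles; "qd": joint speeds; "tau": joint torques, N m; "tcp_pos": TCP position; "tool_rot": TCP orientation; "force": force on the tool from outside, world axes, zero at the start; "ft_torque": the same for the moment, N m; "finger_gap": opening from 0.0 (shut) to 1.0 (fully open); "gripper_force": force on a finger pad.
Only numpy, scipy, OpenCV 4.12 (cv2) and the standard library are available. Lean on these libraries where they do the work, as an engineer would, in place of code of your own. Each camera call takes 0.05 s, during which the arm holds its last target. There are 200 camera calls.

## Working session

There is one attempt and no reset: what is moved stays moved. The work goes in short steps, Python scripts to look and compute and a tool call to move; the robot and the scene stay as the last step left them, time stands still between calls to the robot, and variables do not carry over. Pictures are saved under pics/ and viewed, at most 10 in all, crops included, and the job is handed in when it is done.

Besides the shell and the picture viewer there is one more tool, called after "Call:" by a JSON object that holds its "op" and its "data", one argument or row to a line. play_rows: Moves the arm, as the interface text tells. Its arguments: {"type":"object","properties":{"rows":{"type":"array","items":{"type":"array"}},"grip_force":{"type":"number"}},"required":["rows"]}

```bash
ls; mkdir -p pics; cat > h.py <<'E'
import numpy as np, cv2
from station import *
from scipy.spatial.transform import Rotation as R
def cal(n):
    c=get_calibration(n); f=200/np.tan(np.radians(c['vfov'])/2); return c,f
def cloud(n):
    c,f=cal(n); p,d=snapshot(n)
    v,u=np.mgrid[0:400,0:640]
    P=np.stack([(u-c['cx'])*d/f,(v-c['cy'])*d/f,d],-1)
    a=np.array(c['attitude']); M=R.from_quat(a).as_matrix() if a.size==4 else (a if a.shape==(3,3) else R.from_rotvec(a).as_matrix())
    W=P@M.T+np.array(c['xyz']); W[d==0]=np.nan
    return p,d,W
def save(n,p): cv2.imwrite('pics/'+n,p[...,::-1])
E
python3 - <<'E'
from h import *
for n in('scene','side'):
    print(n,get_calibration(n)); p,d,W=cloud(n); save(n+'0.png',p); np.savez(''+n,p=p,W=W)
print(get_calibration('wrist')); print(sense())
E
```

```text
pics
scene {'vfov': 46.0060189610034, 'cx': 326.1351849779781, 'cy': 206.84034402816758, 'xyz': array([1.44547037, 0.42270448, 0.72200589]), 'attitude': array([ 0.45853158,  0.74821721, -0.40573315, -0.25553944])}
side {'vfov': 45.835021831072446, 'cx': 316.4300247975902, 'cy': 197.17981523913105, 'xyz': array([ 0.22513548, -0.60399422,  0.91076969]), 'attitude': array([ 0.90515115, -0.25549917,  0.09349033, -0.32662078])}
{'vfov': 62.25582998437868, 'cx': 316.8228642825769, 'cy': 197.9575222167735, 'xyz': array([0.09867049, 0.62167676, 0.37257554]), 'attitude': array([0.79101351, 0.58991043, 0.09601912, 0.13070438])}
{'t': 0.1, 'q': array([ 1.10249912e+00,  5.28360295e-01,  1.43376000e+00,  6.89677440e-06,
        1.18141743e+00, -1.78461857e-01]), 'qd': array([ 1.80372030e-03, -2.19117902e-03, -2.69944295e-03,  8.76385593e-04,
       -1.09157791e-03,  8.84987079e-06]), 'tau': array([-6.66707615e-05, -4.43310535e+01, -1.78586555e+01, -2.85365631e-04,
        3.96961783e-03, -8.15963062e-06]), 'tcp_pos': array([0.17828254, 0.59838197, 0.2384439 ]), 'tool_rot': array([ 1.44412200e-01,  9.89517140e-01, -9.21109614e-04, -3.12067946e-04]), 'force': array([ 0.60977854, -0.01917405, -0.33487048]), 'ft_torque': array([0.01645869, 0.01339978, 0.02945186]), 'gripper_force': 0.0, 'finger_gap': 1.0018549692780068}
```

View pics/scene0.png

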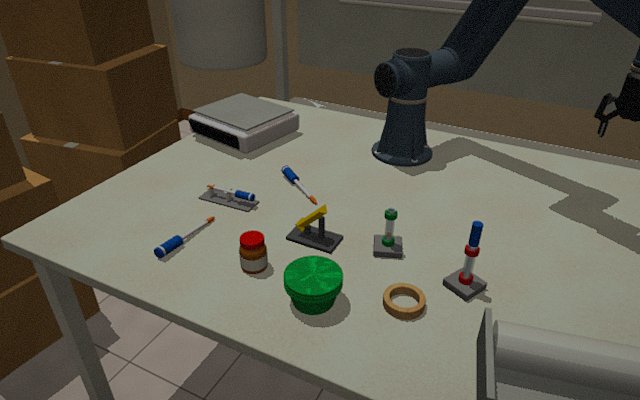

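View pics/side0.png

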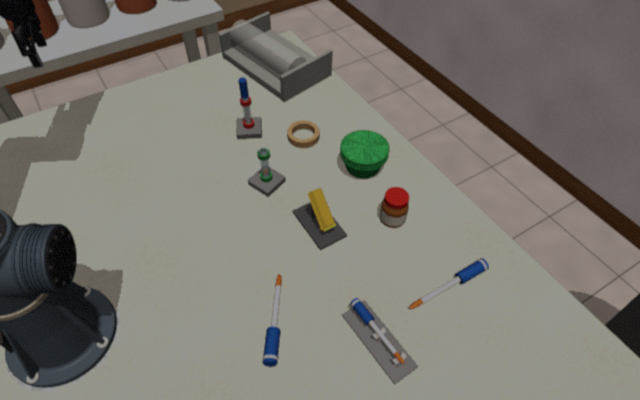

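Scene: candidates for the swab are the cradle one (232,193), a loose one (298,185), another loose one (185,238), and the red tube's plug (476,235). The side view shows them at (378,332), (274,320), (450,284) and (244,90). By the description I choose the one in the grey cradle. The trough is at (313,218), the green tube at (389,232), and the bystanders are the jar (253,252), tubs (314,283) and tape (404,300).

```bash
cat > m.py <<'E'
from h import *
def load(n): z=np.load(n+'.npz'); return z['p'],z['W']
def pick(n,box,cond):
    p,W=load(n); u0,v0,u1,v1=box; P=p[v0:v1,u0:u1].reshape(-1,3).astype(int); X=W[v0:v1,u0:u1].reshape(-1,3)
    m=cond(*P.T)&np.isfinite(X[:,0]); return X[m]
blue=lambda r,g,b:(b>r+50)&(b>g+30)
orange=lambda r,g,b:(r>130)&(g<r-50)&(b<g-20)
yel=lambda r,g,b:(r>100)&(g>80)&(b<g-50)
green=lambda r,g,b:(g>r+40)&(g>b+20)
def show(t,X):
    if len(X)<3: print(t,len(X));return
    c=X.mean(0); u,s,v=np.linalg.svd(X-c,full_matrices=False); pr=(X-c)@v[0]
    print(t,len(X),'mean',c.round(4),'min',X.min(0).round(4),'max',X.max(0).round(4),'axis',v[0].round(3),'len',np.ptp(pr).round(4),'sd',(s/np.sqrt(len(X))).round(4))
for t,n,b,c in [('cap','scene',(225,185,262,205),blue),('tip','scene',(200,180,218,195),orange),
 ('cap','side',(345,290,380,335),blue),('tip','side',(390,345,410,370),orange),
 ('yel','scene',(285,200,335,240),yel),('yel','side',(300,180,345,235),yel),
 ('grn','scene',(375,200,405,225),green),('grnlow','scene',(375,232,405,255),green),('grn','side',(250,140,275,163),green),('grnlow','side',(250,170,280,185),green)]:
    show(t+' '+n,pick(n,b,c))
for n,bb in [('scene',(195,180,262,210)),('side',(340,295,420,385))]:
    p,W=load(n);u0,v0,u1,v1=bb;X=W[v0:v1,u0:u1].reshape(-1,3);C=p[v0:v1,u0:u1].reshape(-1,3).astype(int)
    print(n,'table z',np.nanmedian(X[:,2]))
    m=(abs(X[:,2]-.006)<.004)&(C.max(1)<130); 
    for _ in [0]:
        q=X[m][:,:2].astype(np.float32); print('cradle',len(q),cv2.minAreaRect(q))
for nm,n,bb in [('rest','scene',(283,215,345,255)),('rest','side',(290,195,350,250)),('blk','scene',(368,230,408,260)),('blk','side',(245,160,290,197))]:
    p,W=load(n);u0,v0,u1,v1=bb;X=W[v0:v1,u0:u1].reshape(-1,3);C=p[v0:v1,u0:u1].reshape(-1,3).astype(int)
    h=.010 if nm=='rest' else .02
    m=(abs(X[:,2]-h)<.004)&(C.max(1)<140); q=X[m][:,:2].astype(np.float32); print(nm,n,len(q),cv2.minAreaRect(q))
p=np.vstack([cv2.resize(load('scene')[0][170:260,180:420],None,fx=3.3,fy=3.3,interpolation=cv2.INTER_CUBIC),cv2.resize(load('side')[0][280:380,220:460],None,fx=3.3,fy=3.0,interpolation=cv2.INTER_CUBIC)[:300]])
save('crop.png',p[:600])
E
python3 m.py
```

```text
cap scene 87 mean [ 0.5396 -0.2864  0.038 ] min [ 0.5311 -0.3106  0.0282] max [ 0.5464 -0.2567  0.0453] axis [ 0.043 -0.999 -0.025] len 0.0542 sd [0.0153 0.0046 0.0025]
tip scene 6 mean [ 0.5403 -0.3982  0.0355] min [ 0.5389 -0.4079  0.0344] max [ 0.5427 -0.3897  0.037 ] axis [0.026 0.995 0.092] len 0.0183 sd [0.0066 0.0014 0.0007]
cap side 204 mean [ 0.5285 -0.2898  0.0404] min [ 0.52   -0.3126  0.0337] max [ 0.5396 -0.2593  0.0453] axis [-0.02   1.     0.003] len 0.0532 sd [0.0132 0.0052 0.0021]
tip side 35 mean [ 0.5353 -0.3985  0.0353] min [ 0.5327 -0.4102  0.0328] max [ 0.5393 -0.3889  0.0392] axis [-0.027  0.999  0.033] len 0.0212 sd [0.0059 0.0019 0.0016]
yel scene 160 mean [ 0.5841 -0.0447  0.0666] min [ 0.4346 -0.1158  0.0081] max [ 0.6038 -0.003   0.1036] axis [0.236 0.713 0.66 ] len 0.1747 sd [0.0375 0.0231 0.0052]
yel side 587 mean [ 0.5845 -0.0434  0.0649] min [ 0.5655 -0.0837  0.0087] max [ 0.6002 -0.004   0.1021] axis [-0.014 -0.725 -0.689] len 0.0922 sd [0.0271 0.0099 0.0064]
grn scene 48 mean [0.55   0.1489 0.1079] min [0.5329 0.1335 0.0973] max [0.5569 0.1614 0.1127
[... 646 characters left out ...]
634981170296669, 0.1812913715839386), 1.5369752645492554)
side table z 0.0008728391042112649
cradle 1856 ((0.5438035130500793, -0.34825995564460754), (0.1741665154695511, 0.16559188067913055), 60.3987922668457)
rest scene 766 ((0.5865552425384521, -0.03372696042060852), (0.07786750793457031, 0.12967562675476074), 0.03463486582040787)
rest side 937 ((0.5827627778053284, -0.03573188930749893), (0.07505220919847488, 0.1323474645614624), 0.20714007318019867)
blk scene 384 ((0.5406882166862488, 0.14728152751922607), (0.07466176897287369, 0.06918416917324066), 21.44378662109375)
blk side 416 ((0.5376236438751221, 0.14478638768196106), (0.07227090001106262, 0.07113869488239288), 20.685819625854492)
```

View pics/crop.png

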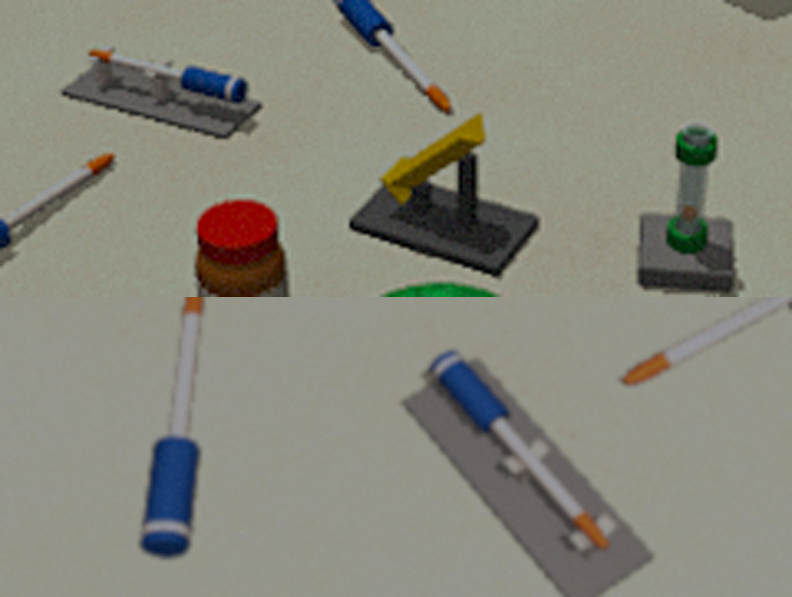

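The crop confirms it: the cradle swab (white band at the cap end, caps 22 mm) is the smallest, and the loose swabs are clearly bigger. I'll move over the middle and align the jaws with world x.

Call:
{"op": "play_rows", "data": {
  "rows": [
    [[0,0,0],[-30,-20,-3],0],
    [[0,0,0],[-30,-20,-3],0],
    [[0,0,0],[-30,-20,-3],0],
    [[0,0,0],[-30,-20,-3],0],
    [[0,0,0],[-30,-20,-3],0],
    [[0,0,0],[-30,-20,-3],0],
    [[0,0,0],[-30,-20,-3],0],
    [[0,0,0],[-30,-20,-3],0],
    [[0,0,0],[-30,-20,-3],0],
    [[0,0,0],[-30,-20,-3],0],
    [[0,0,0],[-30,-20,-3],0],
    [[0,0,0],[-30,-20,-3],0]
  ]
}}

```text
t: 1.1
tcp_pos: [0.4555, 0.2644, 0.2752]
tool_rot: [0.144, 0.99, -0.0, -0.0]
force: [-0.1, -0.3, -0.2]
finger_gap: 1.0
gripper_force: 0.0
```

Call:
{"op": "play_rows", "data": {
  "rows": [
    [[0,0,6.1],[0,0,0],0],
    [[0,0,6.1],[0,0,0],0],
    [[0,0,6.1],[0,0,0],0],
    [[0,0,6.1],[0,0,0],0],
    [[0,0,6.1],[0,0,0],0],
    [[0,0,6.1],[0,0,0],0],
    [[0,0,6.1],[0,0,0],0],
    [[0,0,6.1],[0,0,0],0],
    [[0,0,6.1],[0,0,0],0],
    [[0,0,6.1],[0,0,0],0],
    [[0,0,6.1],[0,0,0],0],
    [[0,0,6.1],[0,0,0],0]
  ]
}}

```text
t: 2.1
tcp_pos: [0.4546, 0.2659, 0.2749]
tool_rot: [0.708, 0.706, -0.0, -0.0]
force: [0.4, -0.1, 0.1]
finger_gap: 1.002
gripper_force: 0.0
```

Call:
{"op": "play_rows", "data": {
  "rows": [
    [[0,0,0],[-40,7,0],0],
    [[0,0,0],[-40,7,0],0],
    [[0,0,0],[-40,7,0],0],
    [[0,0,0],[-40,7,0],0],
    [[0,0,0],[-40,7,0],0],
    [[0,0,0],[-40,7,0],0],
    [[0,0,0],[0,0,0],0],
    [[0,0,0],[0,0,0],0]
  ]
}}

```text
t: 2.77
tcp_pos: [0.498, 0.0241, 0.275]
tool_rot: [0.708, 0.707, -0.0, -0.0]
force: [-0.6, -0.4, 0.3]
finger_gap: 0.997
gripper_force: 0.0
```

```bash
python3 - <<'E'
from h import *
c=get_calibration('wrist');print(c['xyz'],R.from_quat(c['attitude']).as_matrix().round(3).tolist())
p,d,W=cloud('wrist'); np.savez('w1',p=p,W=W); save('w1.png',p)
E
```

```text
[0.49778394 0.10622992 0.40911615] [[1.0, -0.001, -0.002], [-0.001, -0.947, -0.321], [-0.002, 0.321, -0.947]]
```

Call:
{"op": "play_rows", "data": {
  "rows": [
    [[0,0,0],[-40,7,0],0],
    [[0,0,0],[-40,7,0],0],
    [[0,0,0],[-40,7,0],0],
    [[0,0,0],[-40,7,0],0],
    [[0,0,0],[-40,7,0],0],
    [[0,0,0],[-40,7,0],0],
    [[0,0,0],[0,0,0],0],
    [[0,0,0],[0,0,0],0]
  ]
}}

```text
t: 3.48
tcp_pos: [0.541, -0.2137, 0.2747]
tool_rot: [0.706, 0.708, 0.0, -0.001]
force: [-0.5, 0.0, -0.3]
finger_gap: 1.002
gripper_force: 0.0
```

```bash
python3 - <<'E'
from h import *
c=get_calibration('wrist');print(c['xyz'])
p,d,W=cloud('wrist'); np.savez('w2',p=p,W=W); save('w2.png',p)
a=np.load('w1.npz')['p']; save('w12.png',np.hstack([cv2.resize(a,(400,250)),cv2.resize(p,(400,250))]))
E
```

```text
[ 0.54047608 -0.13168561  0.40888235]
```

View pics/w12.png

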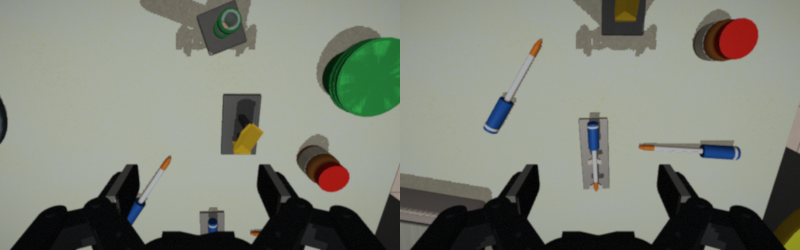

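Left view (w1, full-size pixels): trough at about (395,222), tube mouth at (365,30). Right view (w2): cradle swab cap at (310,218) and tip at (313,300).

```bash
sed -n 1,17p m.py > mm.py; python3 - <<'E'
from mm import *
def plate(n,bb,h,mx=110):
    p,W=load(n);u0,v0,u1,v1=bb;X=W[v0:v1,u0:u1].reshape(-1,3);C=p[v0:v1,u0:u1].reshape(-1,3).astype(int)
    m=(abs(X[:,2]-h)<.004)&(C.max(1)<mx); q=X[m][:,:2].astype(np.float32)
    print('plate',n,bb,len(q),cv2.minAreaRect(q),'z',np.median(X[m][:,2]),'table',np.nanmedian(X[:,2]))
show('cap w2',pick('w2',(295,180,330,250),blue))
show('tip w2',pick('w2',(295,280,330,310),orange))
C=pick('w2',(295,180,330,250),blue);T=pick('w2',(295,280,330,310),orange)
for y in np.arange(-.315,-.25,.01):
    s=C[(C[:,1]>=y)&(C[:,1]<y+.01)]
    if len(s): print(y.round(3),len(s),s[:,0].min().round(4),s[:,0].max().round(4),s[:,2].max().round(4))
plate('w2',(275,180,340,310),.006,140); plate('w1',(345,140,425,255),.010)
show('yel w1',pick('w1',(360,170,430,250),yel))
show('grn w1',pick('w1',(320,0,400,70),green)); plate('w1',(305,0,410,90),.02,130)
Y=pick('w1',(360,170,430,250),yel)
for y in np.arange(-.1,.02,.01):
    s=Y[(Y[:,1]>=y)&(Y[:,1]<y+.01)]
    if len(s): print(y.round(3),len(s),s[:,0].min().round(4),s[:,0].max().round(4),s[:,2].min().round(4),s[:,2].max().round(4))
E
```

```text
Traceback (most recent call last):
  File "mm.py", line 17
    ('grn','scene',(375,200,405,225),green),('grnlow','scene',(375,232,405,255),green),('grn','side',(250,140,275,163),green),('grnlow','side',(250,170,280,185),green)]:
                                                                                                                                                                         ^
IndentationError: expected an indented block after 'for' statement on line 14
```

```bash
sed -n 1,13p m.py > mm.py; cat > a.py <<'E'
from mm import *
def plate(n,bb,h,mx=110):
    p,W=load(n);u0,v0,u1,v1=bb;X=W[v0:v1,u0:u1].reshape(-1,3);C=p[v0:v1,u0:u1].reshape(-1,3).astype(int)
    m=(abs(X[:,2]-h)<.004)&(C.max(1)<mx); q=X[m][:,:2].astype(np.float32)
    print('plate',n,bb,len(q),cv2.minAreaRect(q),'z',np.median(X[m][:,2]),'table',np.nanmedian(X[:,2]))
if __name__=='__main__':
    show('cap w2',pick('w2',(295,180,330,250),blue))
    show('tip w2',pick('w2',(295,280,330,310),orange))
    C=pick('w2',(295,180,330,250),blue)
    for y in np.arange(-.315,-.25,.01):
        s=C[(C[:,1]>=y)&(C[:,1]<y+.01)]
        if len(s): print(y.round(3),len(s),s[:,0].min().round(4),s[:,0].max().round(4),s[:,2].max().round(4))
    plate('w2',(275,180,340,310),.006,140); plate('w1',(345,140,425,255),.010)
    show('yel w1',pick('w1',(360,170,430,250),yel))
    show('grn w1',pick('w1',(320,0,400,70),green)); plate('w1',(305,0,410,90),.02,130)
    Y=pick('w1',(360,170,430,250),yel)
    for y in np.arange(-.1,.02,.01):
        s=Y[(Y[:,1]>=y)&(Y[:,1]<y+.01)]
        if len(s): print(y.round(3),len(s),s[:,0].min().round(4),s[:,0].max().round(4),s[:,2].min().round(4),s[:,2].max().round(4))
E
python3 a.py
```

```text
cap w2 587 mean [ 0.531  -0.2847  0.0403] min [ 0.5212 -0.3285  0.0041] max [ 0.5406 -0.2555  0.0435] axis [-0.027  1.     0.012] len 0.0734 sd [0.0154 0.0053 0.0023]
tip w2 64 mean [ 0.5355 -0.3974  0.0353] min [ 0.5315 -0.4085  0.0333] max [ 0.5395 -0.3883  0.0381] axis [ 0.109 -0.991 -0.071] len 0.0204 sd [0.0057 0.0021 0.0008]
-0.315 60 0.5233 0.5406 0.0435
-0.305 118 0.5221 0.5406 0.043
-0.295 116 0.5223 0.5405 0.0431
-0.285 115 0.5212 0.5393 0.0432
-0.275 109 0.5213 0.5393 0.0435
-0.265 68 0.5215 0.5392 0.0432
plate w2 (275, 180, 340, 310) 3300 ((0.53263258934021, -0.3404325544834137), (0.05992817506194115, 0.16971135139465332), 2.461757183074951) z 0.005302527784812994 table 0.004704534874952815
plate w1 (345, 140, 425, 255) 3888 ((0.582975447177887, -0.033507563173770905), (0.12894591689109802, 0.07526449859142303), 89.88086700439453) z 0.009219084367826258 table 0.008737002734584054
yel w1 1441 mean [ 0.5846 -0.0418  0.0652] min [ 0.5647 -0.0981 -0.001 ] max [ 0.6269 -0.0015  0.1033] axis [0.004 0.727 0.687] len 0.1289 sd [0.034  0.0101 0.0052]
grn w1 433 mean [0.5333 0.1426 0.0864] min [0.5229 0.1325 0.0315] max [0.5529 0.1614 0.114 ] axis [0.026 0.041 0.999] len 0.0833 sd [0.0364 0.0094 0.0065]
plate w1 (305, 0, 410, 90) 2987 ((0.5379176735877991, 0.14744344353675842), (0.06985857337713242, 0.06993419677019119), 20.739667892456055) z 0.019215099231043253 table 0.0009807482017019087
-0.1 25 0.5745 0.607 0.0078 0.011
-0.09 3 0.6089 0.6137 0.0085 0.01
-0.08 238 0.5656 0.6169 0.0095 0.0447
-0.07 178 0.5649 0.6269 -0.001 0.0541
-0.06 130 0.5651 0.6009 0.0361 0.0647
-0.05 148 0.5647 0.6004 0.0463 0.0757
-0.04 166 0.5655 0.6002 0.0561 0.085
-0.03 176 0.5656 0.6006 0.0649 0.0964
-0.02 217 0.5653 0.6003 0.0762 0.1033
-0.01 160 0.5682 0.5985 0.086 0.1014
```

Call:
{"op": "play_rows", "data": {
  "rows": [
    [[0,0,-2.4],[0,0,0],0],
    [[0,0,0],[-31,-6.5,0],0],
    [[0,0,0],[-32,-6.5,0],0],
    [[0,0,0],[0,0,30],0],
    [[0,0,0],[0,0,30],0],
    [[0,0,0],[0,0,30],0],
    [[0,0,0],[0,0,30],0],
    [[0,0,0],[0,0,20],0],
    [[0,0,0],[0,0,20],0],
    [[0,0,0],[0,0,20],0],
    [[0,0,0],[0,0,0],0]
  ]
}}

```text
t: 4.45
tcp_pos: [0.5284, -0.2722, 0.0918]
tool_rot: [0.69, 0.724, -0.0, -0.005]
force: [-0.1, 0.6, 0.2]
finger_gap: 0.995
gripper_force: 0.0
```

```bash
python3 - <<'E'
from a import *
print(sense()['tcp_pos'])
p,d,W=cloud('wrist'); np.savez('w3',p=p,W=W)
C=pick('w3',(250,60,400,399),blue); C=C[C[:,2]>.025]; show('cap',C); print(np.percentile(C,[1,99],axis=0).round(4).tolist())
for y in (-.3,-.28,-.27):
    s=C[abs(C[:,1]-y)<.003]
    if len(s): print(y,s[:,0].min(),s[:,0].max(),s[:,2].max())
save('w3.png',p)
E
```

```text
[ 0.52836076 -0.27220002  0.09176695]
cap 2252 mean [ 0.5307 -0.284   0.0403] min [ 0.52   -0.3157  0.0333] max [ 0.5414 -0.2559  0.0437] axis [ 0.037 -0.999  0.001] len 0.0599 sd [0.0152 0.0056 0.0019]
[[0.5208, -0.31, 0.0353], [0.5407, -0.2565, 0.0431]]
-0.3 0.5215668373093577 0.5413498245684564 0.04319288284652861
-0.28 0.520832186460035 0.5407404275443876 0.04289829790503394
-0.27 0.5204395466886454 0.5399613715911803 0.043435080197208986
```

View pics/w3.png

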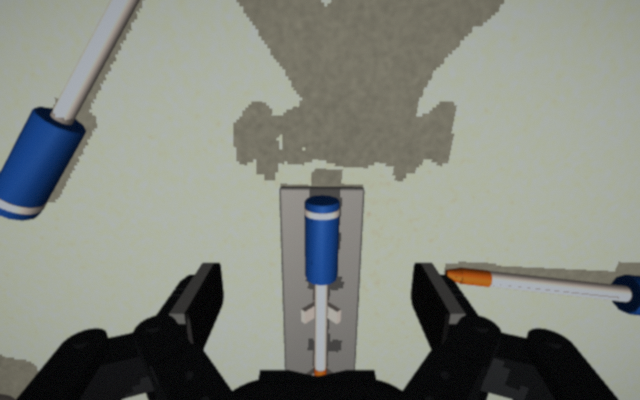

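Wrist close-up: cap at (322,240), between the jaws, with the shaft running down to the V support. The loose swab's tip (470,276) lies near the right finger, so I half-close the jaws before descending.

Call:
{"op": "play_rows", "data": {
  "rows": [
    [[0,0,0],[-4,2,0],0.5],
    [[0,0,0],[0,0,0],0.5],
    [[0,0,0],[0,0,0],0.5],
    [[0,0,0],[0,0,0],0.5],
    [[0,0,0],[0,0,15],0.5],
    [[0,0,0],[0,0,15],0.5],
    [[0,0,0],[0,0,15],0.5],
    [[0,0,0],[0,0,15],0.5],
    [[0,0,0],[0,0,8],0.5],
    [[0,0,0],[0,0,0],0.5]
  ]
}}

```text
t: 5.33
tcp_pos: [0.5317, -0.2805, 0.0261]
tool_rot: [0.691, 0.723, -0.0, -0.001]
force: [-0.2, 0.9, -0.6]
finger_gap: 0.504
gripper_force: 0.0
```

Call:
{"op": "play_rows", "data": {
  "rows": [
    [[0,0,0],[0,0,0],1],
    [[0,0,0],[0,0,0],1],
    [[0,0,0],[0,0,0],1],
    [[0,0,0],[0,0,0],1],
    [[0,0,0],[0,0,0],1],
    [[0,0,0],[0,0,0],1],
    [[0,0,0],[0,0,0],1]
  ],
  "grip_force": 50
}}

```text
t: 5.92
tcp_pos: [0.533, -0.2814, 0.0279]
tool_rot: [0.691, 0.723, -0.0, 0.001]
force: [-0.9, -0.9, 0.7]
finger_gap: 0.238
gripper_force: 48.8
```

Call:
{"op": "play_rows", "data": {
  "rows": [
    [[0,0,0],[0,0,-10],1],
    [[0,0,0],[0,0,-25],1],
    [[0,0,0],[0,0,-25],1],
    [[0,0,0],[0,0,-25],1],
    [[0,0,0],[0,0,-25],1],
    [[0,0,0],[0,0,-25],1],
    [[0,0,0],[0,0,-25],1],
    [[0,0,2.7],[0,0,0],1],
    [[0,0,0],[0,0,0],1]
  ]
}}

```text
t: 6.67
tcp_pos: [0.5336, -0.2815, 0.1899]
tool_rot: [0.708, 0.706, 0.0, 0.002]
force: [0.8, 0.2, -0.6]
finger_gap: 0.237
gripper_force: 48.9
```

Call:
{"op": "play_rows", "data": {
  "rows": [
    [[0,5,0],[0,0,0],1],
    [[0,5,0],[0,0,0],1],
    [[0,5,0],[0,0,0],1],
    [[0,5,0],[0,0,0],1],
    [[0,5,0],[0,0,0],1],
    [[0,5,0],[0,0,0],1],
    [[0,5,0],[0,0,0],1],
    [[0,5,0],[0,0,0],1],
    [[0,5,0],[0,0,0],1],
    [[0,0,0],[0,0,0],1],
    [[0,0,0],[0,0,0],1],
    [[0,0,0],[0,0,0],1]
  ]
}}

```text
t: 7.67
tcp_pos: [0.5325, -0.2804, 0.1871]
tool_rot: [0.654, 0.653, 0.27, -0.27]
force: [-0.2, 0.5, 0.1]
finger_gap: 0.239
gripper_force: 48.8
```

```bash
python3 - <<'E'
from a import *
s=sense(); print(s['tcp_pos'],R.from_quat(s['tool_rot']).as_matrix().round(3).tolist(),s['q'].round(2),s['finger_gap'])
a,_,W=cloud('scene'); np.savez('s1',p=a,W=W); b,_,W=cloud('side'); np.savez('d1',p=b,W=W); c,_,W=cloud('wrist'); np.savez('w4',p=c,W=W)
r=lambda z:cv2.resize(z,(400,250),interpolation=cv2.INTER_AREA)
save('g1.png',np.vstack([np.hstack([cv2.resize(a[120:245,160:360],(400,250)),cv2.resize(b[200:400,260:580],(400,250))]),np.hstack([r(c),r(b)])]))
E
```

```text
[ 0.53249462 -0.28044049  0.18707132] [[0.001, 1.0, 0.001], [0.707, -0.001, 0.707], [0.707, -0.0, -0.707]] [-0.89  0.81  1.27  0.46  1.71 -0.98] 0.23863542443817073
```

View pics/g1.png

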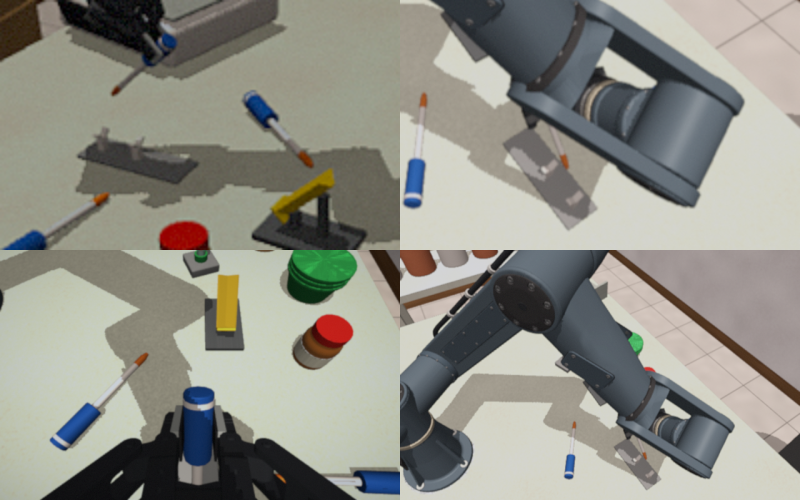

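Swab is held and tilted tip-down (scene pixel: tip about (218,166), cap (242,141)). Next, its pose relative to the tool.

```bash
python3 - <<'E'
from a import *
s=sense(); M=R.from_quat(s['tool_rot']).as_matrix(); t=s['tcp_pos']
X=pick('s1',(205,155,228,172),orange); X=X[X[:,2]>.04]; show('tip',X); print('tool',((X-t)@M).round(4).tolist())
p,W=load('s1'); w=W[135:172,205:250].reshape(-1,3); c=p[135:172,205:250].reshape(-1,3).astype(int)
L=(w-t)@M; m=(w[:,2]>.05)&(abs(L[:,1])<.012)&(L[:,0]<-.03)&(L[:,0]>-.14)
for q in sorted(L[m].round(3).tolist())[::4]: print(q)
X=pick('w4',(280,210,350,360),blue); L=(X-t)@M; show('cap tool',L)
E
```

```text
tip 0
tool []
[-0.131, -0.001, -0.003]
[-0.121, 0.003, -0.003]
[-0.116, 0.002, -0.007]
[-0.111, 0.001, -0.003]
[-0.107, 0.003, -0.005]
[-0.1, 0.003, -0.001]
[-0.096, -0.001, 0.0]
[-0.095, 0.006, -0.003]
[-0.09, -0.001, 0.0]
[-0.084, -0.0, 0.0]
[-0.08, 0.002, -0.005]
[-0.075, 0.006, -0.001]
[-0.07, 0.0, -0.002]
[-0.067, 0.003, -0.005]
[-0.06, -0.003, -0.008]
[-0.057, 0.002, -0.002]
[-0.051, 0.001, -0.008]
[-0.048, 0.001, -0.006]
[-0.041, 0.005, -0.003]
[-0.031, 0.01, -0.003]
cap tool 4732 mean [ 0.0009 -0.0005 -0.0111] min [-0.0301 -0.0108 -0.0152] max [0.0255 0.0098 0.0051] axis [-0.996 -0.02  -0.092] len 0.0566 sd [0.0167 0.0054 0.003 ]
```

Call:
{"op": "play_rows", "data": {
  "rows": [
    [[0,0,0],[18,5,20],1],
    [[0,0,0],[18,5,20],1],
    [[0,0,0],[18,5,20],1],
    [[0,0,0],[18,5,20],1],
    [[0,0,0],[18,5,20],1],
    [[0,0,0],[18,5,20],1],
    [[0,0,0],[18,5,20],1],
    [[0,0,0],[18,5,20],1],
    [[0,0,0],[18,5,20],1],
    [[0,0,0],[18,5,20],1],
    [[0,0,0],[0,0,0],1],
    [[0,0,0],[0,0,0],1]
  ]
}}

```text
t: 8.82
tcp_pos: [0.5828, -0.0102, 0.174]
tool_rot: [0.653, 0.654, 0.27, -0.27]
force: [-0.5, -0.7, -0.8]
finger_gap: 0.235
gripper_force: 48.8
```

```bash
cat > rel.py <<'E'
from a import *
import sys
def to(target):
    s=sense(); M=R.from_quat(s['tool_rot']).as_matrix(); print('tcp',s['tcp_pos'].round(4),'tool shift mm',((np.array(target)-s['tcp_pos'])@M*1000).round(1), 'M',M.round(3).tolist(),'F',s['force'].round(1),'gap',s['finger_gap'])
E
python3 - <<'E'
from rel import *
to((.583,.0317,.1277))
for n in('scene','wrist'):
    p,d,W=cloud(n); np.savez('t_'+n,p=p,W=W); save('t_'+n+'.png',p)
a=np.load('t_scene.npz')['p']; save('t1.png',np.hstack([cv2.resize(a[150:260,230:430],(480,264)),cv2.resize(p,(320,200))[:,:].repeat(1,0) if 0 else cv2.resize(p,(320,264))]))
E
```

```text
tcp [ 0.5828 -0.0102  0.174 ] tool shift mm [-3.   0.3 62.4] M [[-0.002, 1.0, -0.001], [0.708, 0.002, 0.706], [0.706, 0.001, -0.708]] F [-0.5 -0.7 -0.8] gap 0.23549662001754051
```

View pics/t1.png

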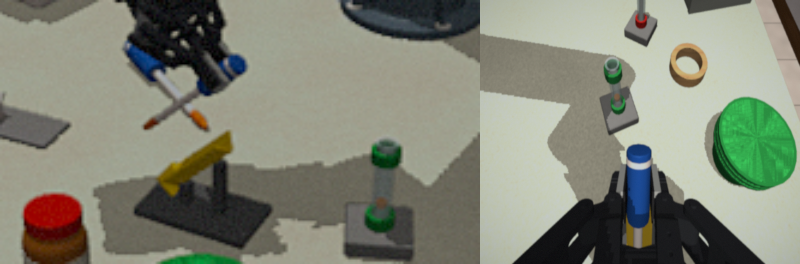

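The swab hangs parallel above the trough (tip at crop (150,125), trough (195,160)), and the wrist view shows the cap in line with the groove. Lowering it.

Call:
{"op": "play_rows", "data": {
  "rows": [
    [[0,0,0],[-1,0,15],1],
    [[0,0,0],[-1,0,15],1],
    [[0,0,0],[-1,0,12],1],
    [[0,0,0],[0,0,8],1],
    [[0,0,0],[0,0,0],1],
    [[0,0,0],[0,0,0],1]
  ]
}}

```text
t: 9.42
tcp_pos: [0.5832, 0.0205, 0.1355]
tool_rot: [0.654, 0.653, 0.271, -0.27]
force: [0.4, -0.1, -1.0]
finger_gap: 0.236
gripper_force: 48.8
```

```bash
python3 - <<'E'
from rel import *
to((.583,.0317,.1277))
E
```

```text
tcp [0.5832 0.0205 0.1355] tool shift mm [ 2.4 -0.3 13.5] M [[0.002, 1.0, 0.001], [0.707, -0.002, 0.707], [0.707, -0.0, -0.707]] F [ 0.4 -0.1 -1. ] gap 0.23621898867798516
```

Call:
{"op": "play_rows", "data": {
  "rows": [
    [[0,0,0],[1,0,4],1],
    [[0,0,0],[1,0,3],1],
    [[0,0,0],[0,0,2],1],
    [[0,0,0],[0,0,0],1],
    [[0,0,0],[0,0,0],1]
  ]
}}

```text
t: 9.83
tcp_pos: [0.5832, 0.0286, 0.1308]
tool_rot: [0.654, 0.653, 0.271, -0.27]
force: [-0.3, -0.4, -0.4]
finger_gap: 0.236
gripper_force: 48.8
```

Call:
{"op": "play_rows", "data": {
  "rows": [
    [[0,0,0],[0,0,2],1],
    [[0,0,0],[0,0,0],1],
    [[0,0,0],[0,0,0],1]
  ]
}}

```text
t: 10.08
tcp_pos: [0.5838, 0.0296, 0.1295]
tool_rot: [0.654, 0.653, 0.271, -0.27]
force: [0.5, -0.9, 0.3]
finger_gap: 0.238
gripper_force: 48.9
```

```bash
python3 - <<'E'
from rel import *
to((.583,.0317,.1277))
p,d,W=cloud('scene'); np.savez('t_scene',p=p,W=W); q,d,W=cloud('side'); np.savez('t_side',p=q,W=W)
save('t2.png',np.vstack([cv2.resize(p[150:260,230:430],(800,440)),cv2.resize(q[150:250,200:400],(320,160)).repeat(1,0) if 0 else np.pad(cv2.resize(q[140:260,220:440],(290,160)),((0,0),(0,510),(0,0)))]))
E
```

```text
tcp [0.5838 0.0296 0.1295] tool shift mm [ 0.2 -0.8  2.8] M [[0.001, 1.0, 0.003], [0.708, -0.002, 0.707], [0.707, 0.001, -0.708]] F [ 0.5 -0.9  0.3] gap 0.2381144478579466
```

View pics/t2.png

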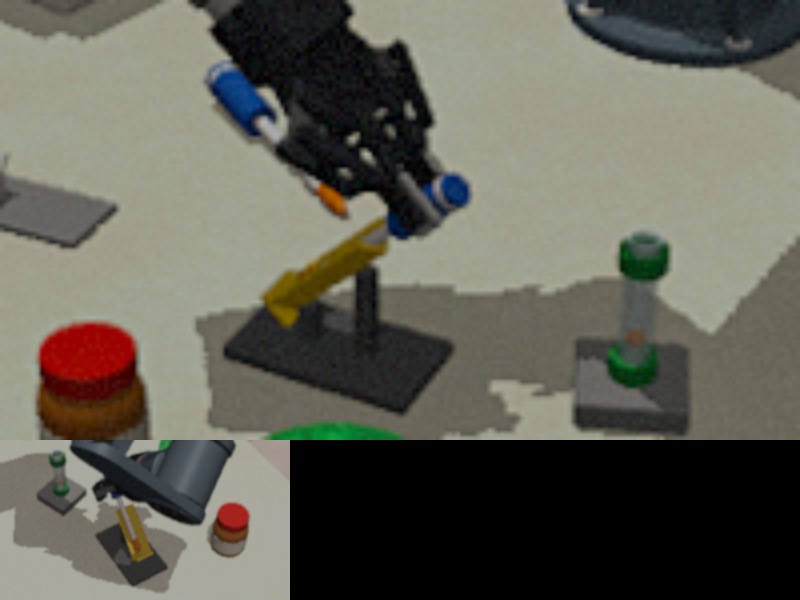

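The shaft is in the groove (scene crop: shaft entering at (375,235), cap at (425,205)). One small step more, then release.

Call:
{"op": "play_rows", "data": {
  "rows": [
    [[0,0,0],[0,0,2],1],
    [[0,0,0],[0,0,0],1],
    [[0,0,0],[0,0,0],1]
  ]
}}

```text
t: 10.43
tcp_pos: [0.5842, 0.0307, 0.1283]
tool_rot: [0.654, 0.653, 0.271, -0.269]
force: [2.4, -3.6, 3.8]
finger_gap: 0.24
gripper_force: 49.2
```

Call:
{"op": "play_rows", "data": {
  "rows": [
    [[0,0,0],[0,0,0],0.66],
    [[0,0,0],[0,0,0],0.6],
    [[0,0,0],[0,0,0],0.5],
    [[0,0,0],[0,0,0],0.5],
    [[0,0,0],[0,0,0],0.5],
    [[0,0,0],[0,0,0],0.5],
    [[0,0,0],[0,0,-20],0.5],
    [[0,0,0],[0,0,-30],0.5],
    [[0,0,0],[0,0,-30],0.5],
    [[0,0,0],[0,0,-30],0.5],
    [[0,0,0],[0,0,0],0.5],
    [[0,0,0],[0,0,0],0.5]
  ]
}}

```text
t: 11.43
tcp_pos: [0.5837, -0.0477, 0.2065]
tool_rot: [0.654, 0.653, 0.271, -0.269]
force: [-0.2, 0.9, -0.4]
finger_gap: 0.499
gripper_force: 0.0
```

```bash
python3 - <<'E'
from rel import *
to((.583,.0317,.1277))
p,d,W=cloud('wrist'); np.savez('w5',p=p,W=W); s,d,W=cloud('scene'); np.savez('s5',p=s,W=W)
O=np.array([.583,-.068,.035]);u=np.array([0,1,1])/2**.5;n=np.array([0,-1,1])/2**.5
for nm,W,pp in(('w',np.load('w5.npz')['W'],p),('s',W,s)):
    X=W.reshape(-1,3); C=pp.reshape(-1,3).astype(int); m=blue(*C.T)&np.isfinite(X[:,0])
    m&=(np.linalg.norm(X-(O+.13*u),axis=1)<.06)
    L=np.stack([(X[m]-O)@u,X[m][:,0]-.583,(X[m]-O)@n],1); print(nm,len(L),np.percentile(L,[1,50,99],axis=0).round(4).tolist()); show('',L)
save('t3.png',np.hstack([cv2.resize(s[150:260,230:430],(400,220)),cv2.resize(p,(352,220))]))
E
```

```text
tcp [ 0.5837 -0.0477  0.2065] tool shift mm [  0.6  -1.2 111.9] M [[0.001, 1.0, 0.004], [0.708, -0.004, 0.706], [0.706, 0.003, -0.708]] F [-0.2  0.9 -0.4] gap 0.49909835436422634
w 1640 [[0.1001, -0.0087, -0.001], [0.1271, 0.0005, 0.0101], [0.1539, 0.01, 0.0127]]
 1640 mean [0.1275 0.0006 0.0094] min [ 0.0986 -0.0091 -0.0045] max [0.1542 0.0105 0.014 ] axis [-0.999 -0.     0.046] len 0.056 sd [0.0163 0.0054 0.0025]
s 107 [[0.1001, -0.0027, -0.0063], [0.1328, 0.0102, 0.0051], [0.1564, 0.0148, 0.0111]]
 107 mean [0.1329 0.0089 0.0044] min [ 0.0991 -0.0046 -0.0076] max [0.1566 0.0165 0.0112] axis [-0.992  0.101  0.078] len 0.0578 sd [0.0182 0.0044 0.0037]
```

View pics/t3.png

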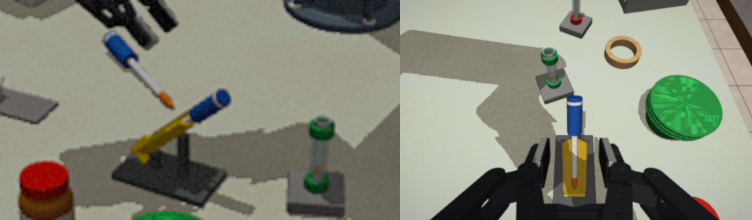

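The swab lies in the trough, released, with its cap face at about 100 mm (scene crop: cap (210,105), wrist crop: cap (575,115) centred in the jaws' line). I'll retake it with the tool turned back 72°, so the final insertion pose is steep.

Call:
{"op": "play_rows", "data": {
  "rows": [
    [[0,-6,0],[0,0,0],0.4],
    [[0,-6,0],[0,0,0],0.4],
    [[0,-6,0],[0,0,0],0.4],
    [[0,-6,0],[0,0,0],0.4],
    [[0,-6,0],[0,0,0],0.4],
    [[0,-6,0],[0,0,0],0.4],
    [[0,-6,0],[0,0,0],0.4],
    [[0,-6,0],[0,0,0],0.4],
    [[0,-6,0],[0,0,0],0.4],
    [[0,-6,0],[0,0,0],0.4],
    [[0,-6,0],[0,0,0],0.4],
    [[0,-6,0],[0,0,0],0.4]
  ]
}}

```text
t: 12.53
tcp_pos: [0.582, -0.0447, 0.2049]
tool_rot: [0.687, 0.688, -0.167, 0.166]
force: [-1.0, -0.6, -0.8]
finger_gap: 0.605
gripper_force: 0.0
```

Call:
{"op": "play_rows", "data": {
  "rows": [
    [[0,0,0],[0,0,0],0.4],
    [[0,0,0],[0,0,0],0.4]
  ]
}}

```text
t: 12.7
tcp_pos: [0.5816, -0.044, 0.2036]
tool_rot: [0.687, 0.689, -0.166, 0.163]
force: [0.7, -0.5, -0.3]
finger_gap: 0.598
gripper_force: 0.0
```

```bash
python3 - <<'E'
from rel import *
M=R.from_quat(sense()['tool_rot']).as_matrix(); G=np.array([.5836,.0265,.1315])+.008*M[:,2]
to(G-.1*M[:,2]); to(G); print(sense()['q'].round(2))
E
```

```text
tcp [ 0.5816 -0.044   0.2036] tool shift mm [ 95.4   2.5 -59.6] M [[-0.005, 1.0, -0.004], [0.892, 0.002, -0.452], [-0.452, -0.005, -0.892]] F [ 0.7 -0.5 -0.3] gap 0.5980205251830623
tcp [ 0.5816 -0.044   0.2036] tool shift mm [95.4  2.5 40.4] M [[-0.005, 1.0, -0.004], [0.892, 0.002, -0.452], [-0.452, -0.005, -0.892]] F [ 0.7 -0.5 -0.3] gap 0.5980205251830623
[-0.04  0.56  1.59 -0.55  1.04  0.25]
```

Call:
{"op": "play_rows", "data": {
  "rows": [
    [[0,0,0],[0,0.5,-20],0.4],
    [[0,0,0],[0,0.5,-20],0.4],
    [[0,0,0],[0,0.5,-20],0.4],
    [[0,0,0],[24,0.5,0],0.4],
    [[0,0,0],[24,0.5,0],0.4],
    [[0,0,0],[24,0,0],0.4],
    [[0,0,0],[23,0,0],0.4],
    [[0,0,0],[0,0,0],0.4],
    [[0,0,0],[0,0,0],0.4],
    [[0,0,0],[0,0,0],0.4]
  ]
}}

```text
t: 13.53
tcp_pos: [0.5859, 0.0644, 0.2162]
tool_rot: [0.688, 0.687, -0.165, 0.165]
force: [0.1, -0.0, -0.1]
finger_gap: 0.602
gripper_force: 0.0
```

```bash
python3 - <<'E'
from rel import *
M=R.from_quat(sense()['tool_rot']).as_matrix(); G=np.array([.5836,.0265,.1315])+.008*M[:,2]
to(G)
p,d,W=cloud('wrist'); np.savez('w6',p=p,W=W); save('w6.png',p)
O=np.array([.583,-.068,.035]);u=np.array([0,1,1])/2**.5;n=np.array([0,-1,1])/2**.5
X=W.reshape(-1,3); C=p.reshape(-1,3).astype(int); m=blue(*C.T)&np.isfinite(X[:,0])&(np.linalg.norm(np.nan_to_num(X)-(O+.13*u),axis=1)<.06)
L=np.stack([(X[m]-O)@u,X[m][:,0]-.583,(X[m]-O)@n],1); print(len(L),np.percentile(L,[1,50,99],axis=0).round(4).tolist())
# tube: rim points & rings
show('grn',pick('w6',(0,0,640,400),green))
X=W.reshape(-1,3);C=p.reshape(-1,3).astype(int);m=green(*C.T)&(np.hypot(X[:,0]-.538,X[:,1]-.147)<.03)
for lo,hi in((.02,.034),(.098,.11),(.108,.116)):
    k=m&(X[:,2]>lo)&(X[:,2]<hi); 
    if k.sum()>5: print(lo,k.sum(),X[k].min(0).round(4),X[k].max(0).round(4), cv2.minEnclosingCircle(X[k][:,:2].astype(np.float32)))
E
```

```text
tcp [0.5859 0.0644 0.2162] tool shift mm [  4.7  -2.2 100.7] M [[0.002, 1.0, -0.002], [0.891, -0.003, -0.453], [-0.453, -0.0, -0.891]] F [ 0.1 -0.  -0.1] gap 0.6023889932631199
713 [[0.1518, -0.0084, -0.0083], [0.1534, 0.001, 0.001], [0.155, 0.0103, 0.0104]]
grn 19748 mean [0.7641 0.077  0.0726] min [ 0.5095 -0.0586 -0.003 ] max [0.926  0.1516 0.121 ] axis [ 0.917 -0.388 -0.099] len 0.4392 sd [0.051  0.0293 0.0075]
0.098 17 [0.548  0.1379 0.1037] [0.5539 0.1476 0.11  ] ((0.5506435632705688, 0.14299276471138), 0.005423286929726601)
0.108 273 [0.5236 0.1317 0.1083] [0.5539 0.1495 0.1135] ((0.5387206673622131, 0.14686812460422516), 0.01524370163679123)
```

Call:
{"op": "play_rows", "data": {
  "rows": [
    [[0,0,0],[4,-1.5,0],0.4],
    [[0,0,0],[0,0,20],0.4],
    [[0,0,0],[0,0,20],0.4],
    [[0,0,0],[0,0,20],0.4],
    [[0,0,0],[0,0,15],0.4],
    [[0,0,0],[0,0,10],0.4],
    [[0,0,0],[0,0,0],0.4],
    [[0,0,0],[0,0,0],0.4]
  ]
}}

```text
t: 14.25
tcp_pos: [0.5843, 0.03, 0.1386]
tool_rot: [0.689, 0.687, -0.165, 0.165]
force: [0.1, 0.2, 0.1]
finger_gap: 0.602
gripper_force: 0.0
```

```bash
python3 - <<'E'
from rel import *
M=R.from_quat(sense()['tool_rot']).as_matrix(); G=np.array([.5838,.0265,.1315])+.008*M[:,2]
to(G)
E
```

```text
tcp [0.5843 0.03   0.1386] tool shift mm [ 0.1 -0.5 15.9] M [[0.002, 1.0, -0.001], [0.891, -0.003, -0.454], [-0.454, -0.0, -0.891]] F [0.1 0.2 0.1] gap 0.6019366958577744
```

Call:
{"op": "play_rows", "data": {
  "rows": [
    [[0,0,0],[0,0,8],0.4],
    [[0,0,0],[0,0,7],0.4],
    [[0,0,0],[0,0,0],0.6],
    [[0,0,0],[0,0,0],1],
    [[0,0,0],[0,0,0],1],
    [[0,0,0],[0,0,0],1],
    [[0,0,0],[0,0,0],1],
    [[0,0,0],[0,0,0],1],
    [[0,0,0],[0,0,0],1]
  ],
  "grip_force": 70
}}

```text
t: 15.0
tcp_pos: [0.5843, 0.0238, 0.1253]
tool_rot: [0.688, 0.687, -0.165, 0.165]
force: [0.2, 0.8, 0.2]
finger_gap: 0.236
gripper_force: 68.3
```

```bash
python3 - <<'E'
from rel import *
M=R.from_quat(sense()['tool_rot']).as_matrix()
n=np.array([0,-1,1])/2**.5; u=np.array([0,1,1])/2**.5
print('tool comps of n',(n@M).round(3),'u',(u@M).round(3)); to((.5838,.0265,.1315))
E
```

```text
tool comps of n [-0.951  0.001 -0.309] u [ 0.309 -0.001 -0.951]
tcp [0.5843 0.0238 0.1253] tool shift mm [-0.4 -0.5 -6.7] M [[0.002, 1.0, -0.0], [0.891, -0.002, -0.454], [-0.454, 0.0, -0.891]] F [0.2 0.8 0.2] gap 0.2358130019070781
```

Call:
{"op": "play_rows", "data": {
  "rows": [
    [[0,0,0],[-9.5,0,-3],1],
    [[0,0,0],[-19,0,-6],1],
    [[0,0,0],[-19,0,-6],1],
    [[0,0,0],[-19,0,-6],1],
    [[0,0,0],[-12.5,0,-24.5],1],
    [[0,0,0],[-12.5,0,-24.5],1],
    [[0,0,0],[-12.5,0,-24.5],1],
    [[0,0,0],[-12.5,0,-24.5],1],
    [[0,0,0],[0,0,0],1]
  ]
}}

```text
t: 15.75
tcp_pos: [0.5871, -0.0271, 0.291]
tool_rot: [0.689, 0.686, -0.162, 0.17]
force: [1.1, -0.1, 0.6]
finger_gap: 0.238
gripper_force: 68.4
```

Call:
{"op": "play_rows", "data": {
  "rows": [
    [[0,5,0],[0,0,0],1],
    [[0,5,0],[0,0,0],1],
    [[0,5,0],[0,0,0],1],
    [[0,5,0],[0,0,0],1],
    [[0,5,0],[0,0,0],1],
    [[0,5,0],[0,0,0],1],
    [[0,5,0],[0,0,0],1],
    [[0,5,0],[0,0,0],1],
    [[0,5,0],[0,0,0],1],
    [[0,0,0],[0,0,0],1],
    [[0,0,0],[0,0,0],1],
    [[0,0,0],[0,0,0],1]
  ]
}}

```text
t: 16.75
tcp_pos: [0.5837, -0.0261, 0.2839]
tool_rot: [0.699, 0.698, 0.11, -0.11]
force: [-0.1, -0.2, 0.1]
finger_gap: 0.237
gripper_force: 68.5
```

```bash
cat > sw.py <<'E'
from rel import *
def axisfit():
    s=sense(); t=s['tcp_pos']; M=R.from_quat(s['tool_rot']).as_matrix(); to(t)
    for n in('scene','side'):
        p,d,W=cloud(n); np.savez('u_'+n,p=p,W=W); save('u_'+n+'.png',p)
        X=W.reshape(-1,3); C=p.reshape(-1,3).astype(int)
        h=np.hypot(X[:,0]-t[0],X[:,1]-t[1])<.04
        k=h&(X[:,2]<t[2]-.035)&(X[:,2]>t[2]-.16)
        c=get_calibration(n); v=t-c['xyz']; v[2]=0; v/=np.linalg.norm(v)
        for z in np.arange(t[2]-.15,t[2]-.03,.015):
            q=X[k&(abs(X[:,2]-z)<.0075)]
            if len(q): print(n,z.round(3),len(q),np.median(q,0).round(4),'axis~',(np.median(q,0)+.0038*v)[:2].round(4),'zmin',q[:,2].min().round(4))
E
python3 - <<'E'
from sw import *
axisfit()
p,W=load('u_scene');q,W=load('u_side'); save('u1.png',np.hstack([cv2.resize(p[80:240,270:430],(400,400)),cv2.resize(q[40:240,200:400],(400,400))]))
E
```

```text
tcp [ 0.5837 -0.0261  0.2839] tool shift mm [0. 0. 0.] M [[0.002, 1.0, -0.0], [0.952, -0.002, 0.308], [0.308, -0.001, -0.952]] F [-0.1 -0.2  0.1] gap 0.23671966644882153
scene 0.149 3 [ 0.5842 -0.0285  0.1542] axis~ [ 0.5808 -0.0303] zmin 0.1541
scene 0.164 17 [ 0.5877 -0.0278  0.1654] axis~ [ 0.5843 -0.0295] zmin 0.1566
scene 0.179 24 [ 0.5871 -0.0275  0.179 ] axis~ [ 0.5838 -0.0293] zmin 0.172
scene 0.194 21 [ 0.5874 -0.0275  0.1942] axis~ [ 0.584  -0.0293] zmin 0.1867
scene 0.209 23 [ 0.5869 -0.0269  0.2091] axis~ [ 0.5835 -0.0286] zmin 0.2016
scene 0.224 25 [ 0.5873 -0.027   0.2236] axis~ [ 0.5839 -0.0288] zmin 0.2164
scene 0.239 23 [ 0.5878 -0.0274  0.2394] axis~ [ 0.5844 -0.0292] zmin 0.2314
scene 0.254 2 [ 0.588  -0.0284  0.2482] axis~ [ 0.5847 -0.0301] zmin 0.2477
side 0.164 16 [ 0.5812 -0.0319  0.1644] axis~ [ 0.5832 -0.0287] zmin 0.157
side 0.179 19 [ 0.5806 -0.0323  0.1786] axis~ [ 0.5826 -0.0291] zmin 0.1715
side 0.194 21 [ 0.5814 -0.0325  0.1937] axis~ [ 0.5834 -0.0293] zmin 0.187
side 0.209 20 [ 0.5811 -0.0316  0.2091] axis~ [ 0.5831 -0.0284] zmin 0.2015
side 0.224 20 [ 0.5809 -0.0319  0.2242] axis~ [ 0.5829 -0.0286] zmin 0.2171
side 0.239 23 [ 0.5809 -0.032   0.2389] axis~ [ 0.5829 -0.0288] zmin 0.2317
side 0.254 1 [ 0.5833 -0.034   0.2474] axis~ [ 0.5853 -0.0308] zmin 0.2474
```

View pics/u1.png

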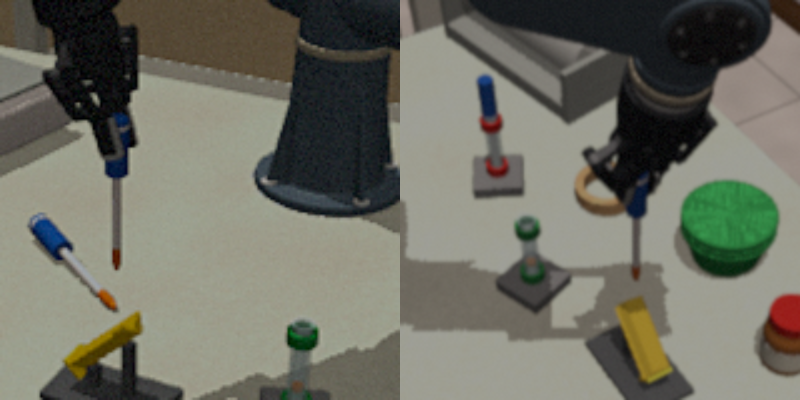

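Swab hangs upright from the jaws in both views (tip at left crop (117,262), right crop (636,274)); the tube mouth is at (302,328) and (527,228). Moving over the tube.

Call:
{"op": "play_rows", "data": {
  "rows": [
    [[0,0,0],[24,-6.4,7.7],1],
    [[0,0,0],[24,-6.4,7.7],1],
    [[0,0,0],[24,-6.4,7.7],1],
    [[0,0,0],[24,-6.4,7.7],1],
    [[0,0,0],[24,-6.4,7.7],1],
    [[0,0,0],[24,-6.4,7.7],1],
    [[0,0,0],[24,-6.4,7.7],1],
    [[0,0,0],[0,0,0],1],
    [[0,0,0],[0,0,0],1],
    [[0,0,0],[0,0,0],1]
  ]
}}

```text
t: 17.68
tcp_pos: [0.5397, 0.1508, 0.285]
tool_rot: [0.698, 0.699, 0.111, -0.11]
force: [0.5, 0.0, -0.2]
finger_gap: 0.235
gripper_force: 68.5
```

```bash
cat > tube.py <<'E'
from sw import *
from scipy.optimize import least_squares
def ring(n,f,zr=(.1,.112)):
    p,W=load(f); X=W.reshape(-1,3);C=p.reshape(-1,3).astype(int)
    k=green(*C.T)&(np.hypot(X[:,0]-.539,X[:,1]-.147)<.022)&(X[:,2]>zr[0])&(X[:,2]<zr[1]); q=X[k]
    if len(q)<6: return print(n,len(q))
    r=least_squares(lambda a:np.hypot(q[:,0]-a[0],q[:,1]-a[1])-.0155,[.539,.147],loss='soft_l1',f_scale=.001); print(n,zr,len(q),r.x.round(4),(2*r.cost/len(q))**.5)
E
python3 - <<'E'
from tube import *
axisfit()
p,d,W=cloud('wrist'); np.savez('u_wrist',p=p,W=W); save('uw.png',p)
for n,f in(('scene','scene'),('side','side'),('scene','u_scene'),('side','u_side'),('wrist','w1'),('wrist','w5'),('wrist','w6'),('wrist','u_wrist')):
    ring(f,f); ring(f,f,(.021,.034))
E
```

```text
tcp [0.5397 0.1508 0.285 ] tool shift mm [0. 0. 0.] M [[-0.0, 1.0, 0.001], [0.951, -0.0, 0.308], [0.308, 0.001, -0.951]] F [ 0.5  0.  -0.2] gap 0.23492193145977425
scene 0.15 3 [0.5412 0.1486 0.1557] axis~ [0.5376 0.1476] zmin 0.155
scene 0.165 17 [0.5434 0.1489 0.1662] axis~ [0.5397 0.1478] zmin 0.1577
scene 0.18 22 [0.5431 0.1487 0.1789] axis~ [0.5395 0.1477] zmin 0.1727
scene 0.195 24 [0.5428 0.1489 0.1949] axis~ [0.5392 0.1478] zmin 0.1877
scene 0.21 22 [0.5436 0.1492 0.2092] axis~ [0.5399 0.1481] zmin 0.2026
scene 0.225 27 [0.5424 0.1486 0.226 ] axis~ [0.5388 0.1475] zmin 0.2175
scene 0.24 22 [0.5428 0.1496 0.24  ] axis~ [0.5392 0.1485] zmin 0.2331
side 0.15 2 [0.5391 0.1464 0.154 ] axis~ [0.5405 0.1499] zmin 0.1523
side 0.165 18 [0.5389 0.1435 0.1658] axis~ [0.5404 0.147 ] zmin 0.1581
side 0.18 19 [0.5378 0.1444 0.1803] axis~ [0.5393 0.1479] zmin 0.1728
side 0.195 19 [0.5382 0.144  0.1934] axis~ [0.5396 0.1475] zmin 0.1885
side 0.21 22 [0.538  0.1433 0.2102] axis~ [0.5394 0.1469] zmin 0.2033
side 0.225 22 [0.5386 0.1444 0.2243] axis~ [0.54  0.148] zmin 0.2177
side 0.24 20 [0.53
[... 267 characters left out ...]
487] 0.0017247502481514585
u_scene (0.1, 0.112) 33 [0.5394 0.1454] 0.0011394532812987065
u_scene (0.021, 0.034) 46 [0.5388 0.1476] 0.0015107538800964442
u_side (0.1, 0.112) 23 [0.5387 0.1493] 0.001485025333346902
u_side (0.021, 0.034) 28 [0.5403 0.148 ] 0.001816720166255832
w1 (0.1, 0.112) 228 [0.5401 0.1484] 0.0012392246316015592
w1 (0.021, 0.034) 115 [0.5405 0.1491] 0.0010589581316373011
w5 (0.1, 0.112) 306 [0.538  0.1481] 0.0011234511776299838
w5 (0.021, 0.034) 190 [0.538  0.1482] 0.0012953266988194859
w6 (0.1, 0.112) 224 [0.5368 0.1477] 0.0009562315502351515
w6 0
u_wrist (0.1, 0.112) 180 [0.5385 0.146 ] 0.0014765431425584961
u_wrist (0.021, 0.034) 37 [0.5378 0.1449] 0.0008529846587316176
```

Call:
{"op": "play_rows", "data": {
  "rows": [
    [[0,0,0],[0,-0.7,0],1],
    [[0,0,0],[-4.6,0,14.3],1],
    [[0,0,0],[-4.6,0,14.3],1],
    [[0,0,0],[-3.1,0,9.5],1],
    [[0,0,0],[-1.5,0,4.8],1],
    [[0,0,0],[0,0,0],1],
    [[0,0,0],[0,0,0],1]
  ]
}}

```text
t: 18.42
tcp_pos: [0.5392, 0.1503, 0.2396]
tool_rot: [0.699, 0.698, 0.111, -0.111]
force: [0.2, -0.1, -0.7]
finger_gap: 0.237
gripper_force: 68.5
```

Call:
{"op": "play_rows", "data": {
  "rows": [
    [[0,0,0],[-1.5,0,4.8],1],
    [[0,0,0],[-1.5,0,4.8],1],
    [[0,0,0],[-1.5,0,4.8],1],
    [[0,0,0],[0,0,0],1],
    [[0,0,0],[0,0,0],1]
  ]
}}

```text
t: 18.83
tcp_pos: [0.5387, 0.1508, 0.2242]
tool_rot: [0.699, 0.698, 0.11, -0.111]
force: [-0.9, 0.0, 0.1]
finger_gap: 0.241
gripper_force: 68.5
```

Call:
{"op": "play_rows", "data": {
  "rows": [
    [[0,0,0],[-1.9,0,5.7],1],
    [[0,0,0],[-1.9,0,5.7],1],
    [[0,0,0],[-1.9,0,5.7],1],
    [[0,0,0],[-1.9,0,5.7],1],
    [[0,0,0],[-1.9,0,5.7],1],
    [[0,0,0],[0,0,0],1],
    [[0,0,0],[0,0,0],1]
  ]
}}

```text
t: 19.42
tcp_pos: [0.5387, 0.1505, 0.1939]
tool_rot: [0.699, 0.698, 0.11, -0.111]
force: [0.2, 0.2, 1.0]
finger_gap: 0.237
gripper_force: 68.7
```

```bash
python3 - <<'E'
from sw import *
s=sense();to(s['tcp_pos']);print(s['ft_torque'])
axisfit()
E
```

```text
tcp [0.5387 0.1505 0.1939] tool shift mm [0. 0. 0.] M [[0.002, 1.0, -0.001], [0.951, -0.002, 0.309], [0.309, -0.001, -0.951]] F [0.2 0.2 1. ] gap 0.23715861679758557
[-0.16761806  0.00193977 -0.00852409]
tcp [0.5387 0.1505 0.1939] tool shift mm [0. 0. 0.] M [[0.002, 1.0, -0.001], [0.951, -0.002, 0.309], [0.309, -0.001, -0.951]] F [0.2 0.2 1. ] gap 0.23715861679758557
scene 0.044 43 [0.5478 0.1494 0.0441] axis~ [0.5442 0.1483] zmin 0.0365
scene 0.059 46 [0.5474 0.1493 0.0586] axis~ [0.5438 0.1482] zmin 0.0521
scene 0.074 44 [0.5474 0.1501 0.0747] axis~ [0.5437 0.149 ] zmin 0.0666
scene 0.089 39 [0.5482 0.1503 0.0888] axis~ [0.5446 0.1492] zmin 0.082
scene 0.104 71 [0.5507 0.1517 0.1063] axis~ [0.547  0.1506] zmin 0.0973
scene 0.119 75 [0.5446 0.1489 0.1177] axis~ [0.541  0.1478] zmin 0.1115
scene 0.134 23 [0.5421 0.1496 0.1341] axis~ [0.5384 0.1485] zmin 0.1264
scene 0.149 21 [0.5428 0.1486 0.1486] axis~ [0.5392 0.1475] zmin 0.1418
side 0.044 33 [0.5343 0.138  0.0447] axis~ [0.5358 0.1415] zmin 0.0365
side 0.059 36 [0.5348 0.1388 0.0587] axis~ [0.5363 0.1423] zmin 0.0518
side 0.074 35 [0.536  0.1383 0.0741] axis~ [0.5375 0.1418] zmin 0.0664
side 0.089 26 [0.5352 0.1375 0.0866] axis~ [0.5367 0.141 ] zmin 0.0814
side 0.104 64 [0.5343 0.135  0.1064] axis~ [0.5358 0.1385] zmin 0.0968
side 0.119 82 [0.5357 0.1423 0.1172] axis~ [0.5371 0.1458] zmin 0.1114
side 0.134 18 [0.5371 0.1437 0.1348] axis~ [0.5386 0.1472] zmin 0.1267
side 0.149 18 [0.5372 0.1441 0.1489] axis~ [0.5386 0.1477] zmin 0.142
```

Call:
{"op": "play_rows", "data": {
  "rows": [
    [[0,0,0],[-0.9,0,2.85],1],
    [[0,0,0],[-0.9,0,2.85],1],
    [[0,0,0],[-0.9,0,2.85],1],
    [[0,0,0],[-0.9,0,2.85],1],
    [[0,0,0],[-0.9,0,2.85],1],
    [[0,0,0],[-0.9,0,2.85],1],
    [[0,0,0],[-0.9,0,2.85],1],
    [[0,0,0],[-0.9,0,2.85],1],
    [[0,0,0],[-0.9,0,2.85],1],
    [[0,0,0],[-0.9,0,2.85],1],
    [[0,0,0],[-0.9,0,2.85],1],
    [[0,0,0],[0,0,0],1]
  ]
}}

```text
t: 20.52
tcp_pos: [0.5389, 0.1507, 0.161]
tool_rot: [0.699, 0.698, 0.111, -0.111]
force: [-0.2, -0.2, 0.8]
finger_gap: 0.24
gripper_force: 69.2
```

Call:
{"op": "play_rows", "data": {
  "rows": [
    [[0,0,0],[-0.6,0,1.9],1],
    [[0,0,0],[-0.6,0,1.9],1],
    [[0,0,0],[0,0,0],1],
    [[0,0,0],[0,0,0],1]
  ]
}}

```text
t: 20.85
tcp_pos: [0.5389, 0.1507, 0.1573]
tool_rot: [0.699, 0.698, 0.111, -0.11]
force: [0.3, -0.9, -0.1]
finger_gap: 0.237
gripper_force: 69.2
```

```bash
python3 - <<'E'
from sw import *
a,d,W=cloud('scene'); np.savez('v_scene',p=a,W=W)
b,d,Wb=cloud('side'); np.savez('v_side',p=b,W=Wb)
for p,w in((a,W),(b,Wb)):
    X=w.reshape(-1,3);C=p.reshape(-1,3).astype(int);k=blue(*C.T)&(np.hypot(X[:,0]-.539,X[:,1]-.147)<.03); q=X[k]; print(len(q),np.percentile(q[:,2],[0,2,50,98,100]).round(4))
    k=orange(*C.T)&(np.hypot(X[:,0]-.539,X[:,1]-.147)<.02); q=X[k]; print('or',len(q),np.percentile(q[:,2],[0,50,100]).round(4) if len(q) else '')
save('v.png',np.hstack([cv2.resize(a[150:270,330:450],(400,400)),cv2.resize(b[90:210,210:330],(400,400))]))
E
```

```text
40 [0.1296 0.1297 0.1412 0.1844 0.1847]
or 0 
7 [0.1816 0.1817 0.1828 0.1837 0.1837]
or 0
```

View pics/v.png

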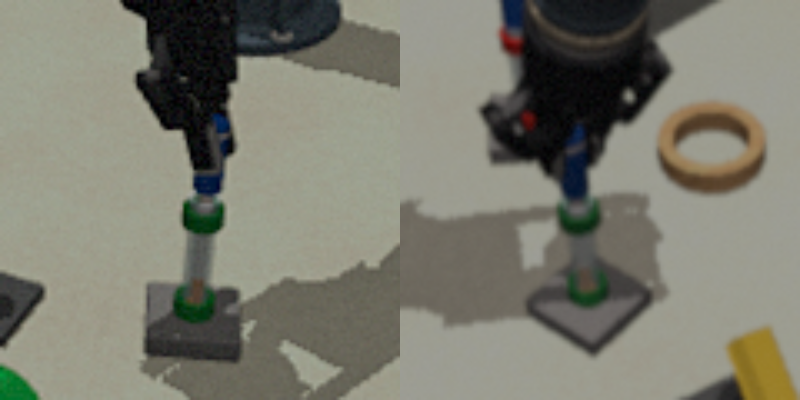

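In this view the cap's lower edge is still a few mm above the green rim (left crop (208,192) against (203,205)), and the orange has moved down to the lower ring. I'll keep pushing until the cap seats. I've now viewed 11 pictures, one over the limit of 10, so from here I go by numbers only.

Call:
{"op": "play_rows", "data": {
  "rows": [
    [[0,0,0],[-0.6,0,1.9],1],
    [[0,0,0],[-0.6,0,1.9],1],
    [[0,0,0],[0,0,0],1],
    [[0,0,0],[0,0,0],1]
  ]
}}

```text
t: 21.28
tcp_pos: [0.5389, 0.1507, 0.1535]
tool_rot: [0.699, 0.698, 0.111, -0.11]
force: [-0.0, -0.7, 1.1]
finger_gap: 0.238
gripper_force: 69.2
```

Call:
{"op": "play_rows", "data": {
  "rows": [
    [[0,0,0],[-0.3,0,0.95],1],
    [[0,0,0],[-0.3,0,0.95],1],
    [[0,0,0],[0,0,0],1],
    [[0,0,0],[0,0,0],1]
  ]
}}

```text
t: 21.62
tcp_pos: [0.539, 0.1508, 0.1516]
tool_rot: [0.699, 0.698, 0.111, -0.11]
force: [0.2, -0.8, 2.4]
finger_gap: 0.237
gripper_force: 69.2
```

Call:
{"op": "play_rows", "data": {
  "rows": [
    [[0,0,0],[-0.3,0,0.95],1],
    [[0,0,0],[0,0,0],1],
    [[0,0,0],[0,0,0],1]
  ]
}}

```text
t: 21.87
tcp_pos: [0.5389, 0.1508, 0.1506]
tool_rot: [0.699, 0.698, 0.111, -0.11]
force: [-0.7, -1.2, 2.9]
finger_gap: 0.239
gripper_force: 69.2
```

Call:
{"op": "play_rows", "data": {
  "rows": [
    [[0,0,0],[-0.3,0,0.95],1],
    [[0,0,0],[0,0,0],1],
    [[0,0,0],[0,0,0],1]
  ]
}}

```text
t: 22.12
tcp_pos: [0.539, 0.1508, 0.1497]
tool_rot: [0.699, 0.698, 0.111, -0.11]
force: [-0.9, 0.2, 3.6]
finger_gap: 0.237
gripper_force: 69.3
```

```bash
cat > z.py <<'E'
from sw import *
s=sense();print(s['tcp_pos'],s['force'],s['ft_torque'])
a,d,W=cloud('scene'); X=W.reshape(-1,3);C=a.reshape(-1,3).astype(int)
k=blue(*C.T)&(np.hypot(X[:,0]-.539,X[:,1]-.147)<.03); q=X[k]; print(len(q),np.percentile(q[:,2],[0,2,50,98,100]).round(4))
# column profile below the fingers
v,u=np.nonzero((np.hypot(W[...,0]-.539,W[...,1]-.148)<.02)&(W[...,2]>.09)&(W[...,2]<.15))
for r in range(v.min(),v.max()+1):
    m=v==r
    if m.any(): print(r,m.sum(),np.median(W[r,u[m],2]).round(4),np.median(a[r,u[m]],axis=0))
E
python3 z.py
```

```text
[0.53898224 0.15081229 0.14965678] [-0.88331582  0.24190577  3.60986882] [-0.04599893  0.12928825  0.02858   ]
41 [0.1216 0.1217 0.1334 0.1757 0.1765]
197 1 0.1498 [12.  9.  5.]
198 2 0.1469 [21.  20.5 19.5]
199 1 0.1421 [77. 75. 62.]
200 1 0.147 [103. 105.  99.]
201 1 0.1452 [119. 117. 104.]
202 2 0.1435 [88.  88.5 80.5]
203 1 0.1411 [123. 127. 116.]
204 8 0.1424 [62.  60.  55.5]
205 9 0.1352 [38. 43. 60.]
206 9 0.1332 [ 0. 23. 58.]
207 10 0.1296 [ 7.5 27.5 61.5]
208 10 0.1273 [ 9.5 25.  57. ]
209 11 0.1236 [ 9. 30. 62.]
210 12 0.121 [21.5 42.  63.5]
211 13 0.1188 [65. 78. 74.]
212 13 0.1137 [57. 72. 58.]
213 13 0.1121 [48. 70. 53.]
214 13 0.1109 [18. 69. 30.]
215 13 0.1096 [ 7. 56. 19.]
216 13 0.1075 [ 3. 49. 20.]
217 12 0.1049 [ 4.5 50.  12.5]
218 11 0.101 [ 4. 48. 13.]
219 9 0.0987 [ 0. 49.  8.]
220 7 0.0936 [80. 88. 78.]
221 3 0.0918 [84. 81. 81.]
```

Call:
{"op": "play_rows", "data": {
  "rows": [
    [[0,0,0],[-0.3,0,0.95],1],
    [[0,0,0],[0,0,0],1],
    [[0,0,0],[0,0,0],1]
  ]
}}

```text
t: 22.42
tcp_pos: [0.539, 0.1509, 0.1496]
tool_rot: [0.699, 0.698, 0.111, -0.111]
force: [-1.6, -2.5, 10.6]
finger_gap: 0.242
gripper_force: 70.1
```

Call:
{"op": "play_rows", "data": {
  "rows": [
    [[0,0,0],[-0.3,0,0.95],1],
    [[0,0,0],[0,0,0],1],
    [[0,0,0],[0,0,0],1]
  ]
}}

```text
t: 22.67
tcp_pos: [0.539, 0.1509, 0.1495]
tool_rot: [0.699, 0.698, 0.111, -0.111]
force: [-4.5, -3.0, 14.4]
finger_gap: 0.238
gripper_force: 70.7
```

Call:
{"op": "play_rows", "data": {
  "rows": [
    [[0,0,0],[-0.3,0,0.95],1],
    [[0,0,0],[0,0,0],1],
    [[0,0,0],[0,0,0],1]
  ]
}}

```text
t: 22.92
tcp_pos: [0.539, 0.1509, 0.1495]
tool_rot: [0.699, 0.698, 0.112, -0.111]
force: [-5.7, -3.2, 21.0]
finger_gap: 0.235
gripper_force: 71.3
```

Seated: the TCP has stopped and the force has climbed to 21 N. Relax, open, and retreat.

Call:
{"op": "play_rows", "data": {
  "rows": [
    [[0,0,0],[0.6,0,-1.9],1],
    [[0,0,0],[0,0,0],0.66],
    [[0,0,0],[0,0,0],0.5],
    [[0,0,0],[0,0,0],0.4],
    [[0,0,0],[0,0,0],0.4],
    [[0,0,0],[0,0,0],0.4],
    [[0,0,0],[0,0,0],0.4]
  ]
}}

```text
t: 23.5
tcp_pos: [0.5388, 0.1509, 0.1482]
tool_rot: [0.699, 0.698, 0.11, -0.111]
force: [0.9, 0.6, 0.1]
finger_gap: 0.602
gripper_force: 0.0
```

Call:
{"op": "play_rows", "data": {
  "rows": [
    [[0,0,0],[0,0,-10],0.4],
    [[0,0,0],[0,0,-20],0.4],
    [[0,0,0],[0,0,-30],0.4],
    [[0,0,0],[0,0,-30],0.4],
    [[0,0,0],[0,0,-30],0.4],
    [[0,0,0],[0,0,0],0.4],
    [[0,0,0],[0,0,0],0.4]
  ]
}}

```text
t: 24.08
tcp_pos: [0.5401, 0.113, 0.2651]
tool_rot: [0.699, 0.698, 0.112, -0.108]
force: [0.2, -0.1, -0.6]
finger_gap: 0.598
gripper_force: 0.0
```

```bash
python3 z.py; python3 - <<'E'
from sw import *
for n in('scene','side','wrist'):
    p,d,W=cloud(n); X=W.reshape(-1,3);C=p.reshape(-1,3).astype(int)
    k=blue(*C.T)&(np.hypot(X[:,0]-.539,X[:,1]-.147)<.03)&(X[:,2]>.05); q=X[k]; print(n,len(q),q.min(0).round(4),q.max(0).round(4))
    for lo in(.122,.14,.158):
        s=q[(q[:,2]>lo)&(q[:,2]<lo+.018)]; print(lo,len(s),s.mean(0).round(4) if len(s) else '')
    k=(np.hypot(X[:,0]-.539,X[:,1]-.147)<.03)&(X[:,2]>.11)&(X[:,2]<.2);print('top',X[k][:,2].max())
E
```

```text
[0.54005902 0.11299568 0.26514673] [ 0.19061589 -0.13839293 -0.6480778 ] [-0.16374824  0.00918581 -0.0353778 ]
85 [0.121  0.1232 0.1558 0.1766 0.1768]
199 1 0.15 [119. 119. 107.]
200 8 0.1479 [ 8. 28. 60.]
201 10 0.1463 [ 2. 26. 58.]
202 9 0.1443 [ 5. 24. 58.]
203 9 0.1422 [10. 26. 62.]
204 9 0.1377 [ 0. 26. 55.]
205 8 0.1351 [ 8.  30.5 62. ]
206 9 0.1335 [ 0. 21. 57.]
207 10 0.1301 [ 2.5 26.  59.5]
208 10 0.1272 [ 1.5 25.  59.5]
209 11 0.1241 [ 0. 26. 56.]
210 12 0.121 [28.5 54.5 64.5]
211 13 0.1176 [52. 73. 65.]
212 13 0.1147 [55. 71. 57.]
213 13 0.1119 [49. 70. 59.]
214 13 0.1116 [20. 69. 34.]
215 12 0.1099 [ 9.5 58.  23. ]
216 13 0.1062 [ 4. 51. 19.]
217 12 0.1041 [ 1. 48. 13.]
218 11 0.1021 [ 0. 48. 13.]
219 9 0.0996 [ 0. 47. 13.]
220 8 0.0926 [72. 79. 70.]
221 2 0.0909 [84. 84. 84.]
scene 90 [0.5358 0.1412 0.1217] [0.5545 0.1574 0.1771]
0.122 19 [0.5497 0.1487 0.1309]
0.14 28 [0.5485 0.1507 0.149 ]
0.158 40 [0.5457 0.1486 0.1714]
top 0.1771295025596411
side 27 [0.5311 0.1388 0.1718] [0.545  0.1527 0.1776]
0.122 0 
0.14 0 
0.158 23 [0.5372 0.146  0.1743]
top 0.1775614253813238
wrist 592 [0.5284 0.138  0.1722] [0.5481 0.1576 0.1765]
0.122 0 
0.14 0 
0.158 584 [0.5386 0.148  0.1745]
top 0.17648645665403065
```

Cap top is at a median of 0.1745 m (0.175 expected when home), upright and centred, with the robot clear.

```bash
python3 -c "
from station import *
print(sign_off())"
```

```text
the job is handed in; nothing more can be done
None
```

The swab was rested in the yellow trough, retaken by its cap, turned upright and pushed into the green tube until the cap sat on the rim. It was then released and the job handed in at about 24 s, with no verdict returned; I viewed 11 pictures, one over the limit of 10.

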